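# Lock down a board-test fixture with its T-head quarter-turn pin

## Robot

A 7-joint arm with a two-finger parallel gripper is mounted at the origin on the work surface. World frame = base frame: x ahead of the robot, y to its left, z up, the work surface at z = 0. Lengths are in m, angles in rad, forces in N, time in s.
With the tool pointing down it reaches from about 0.35 to 0.9 m from the base axis. Payload 19.9 kg.
Tool frame: the origin (TCP) lies midway between the tips of the shut fingers; the grasp point (between the pads) lies 19 mm behind it; z points along the fingers, y is the line along which they close (so a half turn about z gives the same grasp; the last joint's range is limited). The gripper opens to 85 mm and grips with 20 to 120 N. Pads are 22 mm wide; open, the fingers measure 114 mm over their backs; the gripper's body (76 mm by 85 mm) begins 54 mm behind the grasp point. The pads swing forward as they close: fully open they stand 13 mm farther back than shut.
Start: joints at [-1.377, 0.417, -0.01, 1.614, 0.005, 1.111, -0.053], TCP at [0.145, 0.608, 0.231] pointing down, gripper open.
Joint ranges: [-2.81, 2.81], [-0.39, 2.02], [-1.27, 1.25], [0.06, 2.57], [-1.19, 4.33], [0.19, 2], [-2.82, 2.82]. Speed limits (rad/s): [1.89, 1.89, 2.39, 2.39, 3.01, 3.01, 3.01].

## Interface

Orientations are given as a rotation vector (axis times angle).
In Python, from bench import get_state, imaging, bot gives the robot as it stands.
- The arm moves only by the tool apply_moves, never from a script. Its argument "series" is a list that holds one entry, the list of rows, each a list of 7 numbers: the shift along the tool's x, y, z in mm, then the turn, a rotation vector about the tool's x, y, z in rad, then the opening, from 0 (shut) to 1 (fully open). In form: [[[x, y, z, rx, ry, rz, hand], ...]]. A call has 1 to 5 rows; each row is the pose to reach, as a shift and turn from the pose commanded when the call began, along the tool's axes at that moment; what a row does not reach only later rows make up. A row lasts 1/10 s, in which the tool goes at most 50 mm and 8.59 degrees, less where a joint would pass 70% of its speed; a pose out of reach is approached as far as the arm can. A call with a gripper value outside its range is refused whole. The fingers move at their own pace and stop on an object; the grip force is fixed at half the most. Time passes only in rows, so rows that repeat a pose let the fingers close. It gives the time, the measured TCP pose, the force, the opening and the grip force at its end, in the units of the state.
- get_state(): the state, without advancing time (a new reading comes with each control period).
- imaging.read_camera(name): name is "scene" or "top" or "wrist"; returns (picture, depth): 480x640x3 uint8, red, green, blue; 480x640 float32, m along the optical axis (not along the pixel's ray), 0 where there is no reading.
- imaging.calibration(name): a dict with "camera_matrix" (3x3 intrinsics, pixels), "R" (3x3) and "t" (3): a world point X has camera coordinates R X + t; the wrist camera has in their place "T_tool_cam" (4x4, takes a point from camera to tool coordinates, whose origin is the TCP and whose axes are the flange's). Camera axes: x right, y down, z forward; pixel columns grow to the right and rows downward; lengths in m; the calibration is good to about 2 mm. A picture is of the moment at which its call begins: read the wrist's pose just before it. calibration takes no time and is no camera call.
- bot.sign_off(): hands the job in; it is judged then, once.
The state is a dict: "clock": time; "joint_positions": joint angles; "joint_velocities": joint speeds; "joint_efforts": joint torques, N m; "tcp_pos": TCP position; "ee_rot": TCP orientation; "force": force on the tool from outside, world axes, zero at the start; "wrist_torque": the same for the moment, N m; "width": finger opening in m; "grasp_force": force on a finger pad.
Only numpy, scipy, OpenCV 4.12 (cv2) and the standard library are available. Lean on these libraries where they do the work, as an engineer would, in place of code of your own. Each camera call takes 0.05 s, during which the arm holds its last target. There are 200 camera calls.

## Task

Lock the pressure frame of the board-test fixture shut: take the T-head lock pin with the flat wing grip out of the rack, pass its head through the slot in the frame and on through the floating keeper below (it sits anywhere along its short slide, so feel for the keeper's slot), press down against the springs and turn the pin a quarter turn clockwise, seen from above, until it is locked, then let go so that it seats and holds the frame down. Go gently: never load the fixture with more than 50 N, and leave the round-knob pin and the other things on the bench where they are.

Things in the scene. Friction and masses are not known exactly. Their poses are not given: they have to be found in the camera images.
- tpin: T-head lock pin, about 140 g, standing head down in a hole of the rack, collar on the rack's top. Origin: centre of the T-head's underside; z up the shank, x along the head. Upwards: steel head 26 (x) by 8 (y) by 6 mm high; 8 mm round shank, z 6 to 26.5 mm; steel collar 44 mm in diameter, z 26.5 to 32.5 mm; black wing grip above. The head is the same after a half turn.
- tpin_grip (a point): Point to grip on the lock pin's black wing, 55 mm above the pin's origin. The wing is 40 mm long, parallel to the T-head (pin x), 12 mm thick (pin y: pinch it across this) and reaches from the collar, z = 32.5 mm, to the pin's top, z = 62.5 mm.
- rack: Grey block 64 (x) by 150 (y) by 45 mm high with two 32 mm through holes 80 mm apart along its y. Fixed to the bench. Origin: centre of its underside. The T-head pin and the round-knob pin stand in the holes, either way round.
- roundpin: Plain locating pin, not to be used: same 44 mm collar as the lock pin but a round knob, 30 mm in diameter and 24 mm high. Origin: centre of the underside of its 14 mm shank.
- jig: Board-test fixture, fixed to the bench: black housing 240 (x) by 200 (y) mm, aluminium top 60 mm up, with a green board and, hinged along its far (+x) edge, an aluminium pressure frame with a clear window. Origin: centre of its underside; x from the front (slot side) to the hinge, z up. A steel keeper that takes the T-head lies under the frame's slot.
- keeper_nominal (a point): Nominal centre of the keeper's slot, on its flat top, 76 mm above the fixture's origin; axes as the fixture's. Slot 29.5 mm along y, 9.5 mm along x. The keeper floats: it sits anywhere up to 6 mm either way along x (not y), which is not measured and must be felt; about 20 N shifts it. A head that misses rests on the top; one that is in goes on down, the collar meeting the frame 3 mm lower.
- lock_level (a point): Same axis, 8 mm lower: underside of the keeper's roof. A head lying along y whose top is below this (pin origin over 6 mm below; 8.5 mm with the frame fully down; free space under it) can turn clockwise from above only, with stops at 0 and 90 degrees, a few degrees of play. At 90 a seat 2.5 mm deep, 11 mm wide takes the head as the springs lift it: pin origin then 3.5 mm below.
- lid_slot (a point): Centre of the slot in the pressure frame, on the frame's upper face (z = 86 mm in the fixture's frame when pressed right down, about 98 mm when free). The slot is 32 mm long along the fixture's y, 23 mm wide along x, the frame 8 mm thick; the axes are those of the frame.
- lid (a joint): Tilt of the pressure frame about its hinge, 180 mm behind the slot: 0 rad pressed right down, grows as it opens. Springs (the test probes) hold it up at about 0.067 rad when free, and locked it stands at about 0.025 rad; pushing at the slot takes about 1.1 N per mm, 13 N to reach 0, where it meets a hard stop.
- spool: Reel of solder, 54 mm in diameter, 42 mm high, origin at the centre of its underside. A bystander.
- multimeter: Hand-held multimeter lying face up, 170 by 82 by 34 mm, origin at the centre of its underside. A bystander.
- screwdriver: Screwdriver with black handle, 170 mm long, lying on the bench. A bystander.
- spare_board: Small green circuit board, 70 by 50 mm, lying on the bench. A bystander.
- flux: Small white bottle, 38 mm in diameter, 85 mm high, origin at the centre of its underside. A bystander.
Mind the look-alikes: they are no part of the job. What is shaped like the tpin but turquoise is not meant.

How it is judged:
On the way, in this order (a step that is already met when the one before it is completed fails the run):
1. the T-head pin is lifted clear of the rack (height (world z) of tpin above 0.06 m), for 0.1 s.
2. the T-head has passed through the frame's slot and the keeper's slot, lengthwise, and is below the keeper's roof (z of tpin in the frame of jig below 0.062 m and horizontal distance between tpin and lid_slot below 0.01 m and angle between the x axis of tpin and the y axis of jig, either way round below 0.25 rad), for 0.05 s.
At the end, for the whole second after the job is handed in: T-head pin upright (0.12 rad) within 10 mm of the slot centre, head across the slot (0.2 rad) and lifted into its seat under the keeper (origin 62.5 to 67 mm above the fixture underside), holding the frame down (hinge 0.01 to 0.04 rad); pin and frame at rest, let go (angle between the x axis of tpin and the x axis of jig, either way round below 0.2 rad and horizontal distance between tpin and lid_slot below 0.01 m and z of tpin in the frame of jig between 0.0625 and 0.067 m and angle between tpin's own z axis and vertical below 0.12 rad and value of joint lid between 0.01 and 0.04 rad and linear speed of tpin below 0.01 m/s and velocity of joint lid below 0.02 rad/s); the robot touches nothing.
It fails at once if the fixture is loaded with more than 50 N (contact force between jig and anything else above 50 N).
It fails at once if the round-knob pin or another bystander is moved by more than 25 mm (distance of any of roundpin, spool, multimeter, screwdriver, spare_board, flux from where it was at the start of the episode above 0.025 m).
It also fails if it takes over 64 s, if anything falls off the work surface, if the arm or the gripper's body presses on something with over 40 N, if the wrist force passes 120 N, or if a joint passes its speed limit or range.

## Working session

There is one attempt and no reset: what is moved stays moved. The work goes in short steps, Python scripts to look and compute and a tool call to move; the robot and the scene stay as the last step left them, time stands still between calls to the robot, and variables do not carry over. Pictures are saved under pics/ and viewed, at most 10 in all, crops included, and the job is handed in when it is done.

Besides the shell and the picture viewer there is one more tool, called after "Request:" in YAML: its name, and indented under it one key for each argument. apply_moves: Moves the arm, as the interface text tells. Its arguments: {"type":"object","properties":{"series":{"type":"array","items":{"type":"array","items":{"type":"array","items":{"type":"number"}}}}},"required":["series"]}

```bash
mkdir -p pics; ls; python3 - <<'E'
from bench import get_state, imaging, bot
import cv2,numpy as np
s=get_state();print(s)
for n in("scene","top"):
    p,d=imaging.read_camera(n);cv2.imwrite(f"pics/{n}0.png",p[...,::-1]);np.savez(f"{n}0.npz",p=p,d=d)
    c=imaging.calibration(n);print(n,c)
print(imaging.calibration("wrist"))
E
```

```text
pics
{'clock': 0.0, 'joint_positions': array([-1.3775277 ,  0.41800545, -0.01030928,  1.61414676,  0.00468134,
        1.11066402, -0.05300975]), 'joint_velocities': array([-1.47666758e-03,  1.53490588e-03, -8.22832281e-04,  4.19371691e-05,
       -7.57141278e-04, -1.51721027e-03, -7.43691537e-04]), 'joint_efforts': array([-6.54464675e-04, -8.64476466e+01,  6.78783953e-01, -4.34897912e+01,
        1.91692746e-02,  7.46908685e-03, -1.64901616e-05]), 'tcp_pos': array([0.14531115, 0.60753821, 0.2306521 ]), 'ee_rot': array([-3.67925632e-01, -3.11990242e+00,  1.88095214e-03]), 'force': array([ 1.10617264, -0.8637102 , -0.44469507]), 'wrist_torque': array([0.04564399, 0.02918155, 0.05117827]), 'grasp_force': 0.0, 'width': 0.08538390579331989}
scene {'camera_matrix': array([[464.05911426,   0.        , 326.50009279],
       [  0.        , 464.05911426, 241.95459013],
       [  0.        ,   0.        ,   1.        ]]), 'R': array([[-0.72993914,  0.68340567,  0.01206393],
       [ 0.49695985,  0.54275059, -0.67709136],
       [-0.46927578, -0.4882402 , -0.73580008]]), 't': array([ 0.44692016
[... 239 characters left out ...]
77275, -0.00824595],
       [-0.98481061, -0.01793996, -0.17270268],
       [ 0.1725155 ,  0.01151579, -0.98493949]]), 't': array([-0.00538917,  0.57280818,  0.90356885])}
{'camera_matrix': array([[370.51940221,   0.        , 323.30578536],
       [  0.        , 370.51940221, 240.58114394],
       [  0.        ,   0.        ,   1.        ]]), 'T_tool_cam': array([[-5.61939491e-04, -9.49028934e-01, -3.15188463e-01,
         8.06792316e-02],
       [ 9.99999326e-01, -2.13063564e-04, -1.14133501e-03,
        -9.00728972e-04],
       [ 1.01600477e-03, -3.15188892e-01,  9.49028414e-01,
        -1.42327683e-01],
       [ 0.00000000e+00,  0.00000000e+00,  0.00000000e+00,
         1.00000000e+00]])}
```

View pics/top0.png

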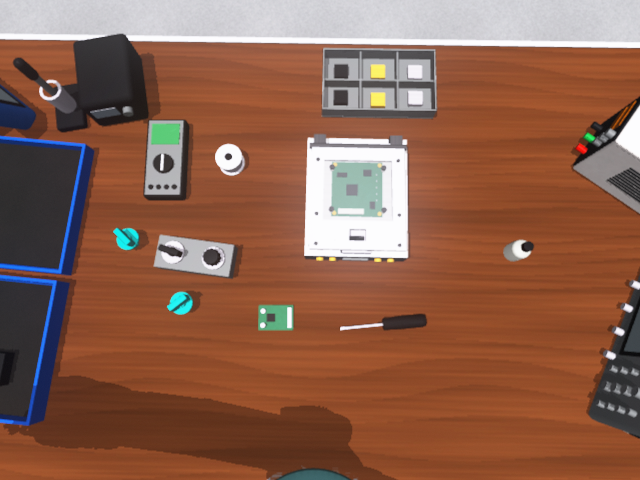

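View pics/scene0.png

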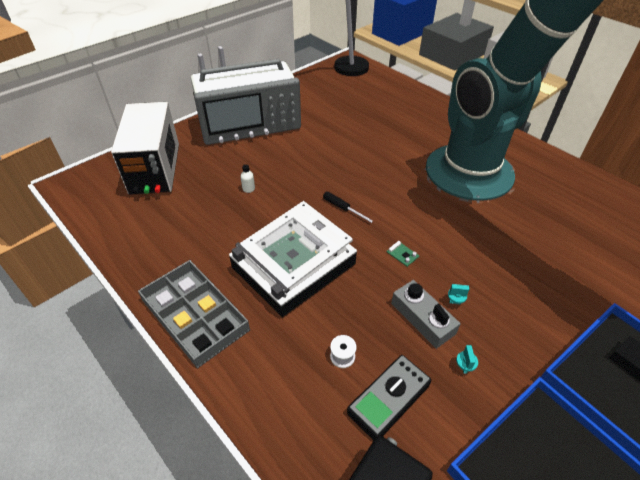

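The top view shows the T-pin in the rack at about (172,251) with the wing visible, the round pin at (212,257), and the frame slot at about (357,236). The turquoise look-alikes at (126,239) and (180,302) are not part of the job.

```bash
cat > h.py <<'E'
import numpy as np,cv2
from scipy.spatial.transform import Rotation as Ro
from bench import get_state, imaging, bot
def cam(n,s=None):
    c=imaging.calibration(n);K=np.array(c["camera_matrix"])
    if n=="wrist":
        T=np.eye(4);T[:3,:3]=Ro.from_rotvec(s["ee_rot"]).as_matrix();T[:3,3]=s["tcp_pos"]
        T=T@c["T_tool_cam"];return K,T[:3,:3],T[:3,3]
    R=np.array(c["R"]);return K,R.T,-R.T@np.array(c["t"])
def plane(n,uv,z,s=None):
    K,R,o=cam(n,s);uv=np.atleast_2d(uv).astype(float)
    d=(R@np.linalg.inv(K)@np.c_[uv,np.ones(len(uv))].T).T
    return o+d*((z-o[2])/d[:,2])[:,None]
def rect(mask,n,z,s=None):
    cs,_=cv2.findContours(mask.astype(np.uint8),cv2.RETR_EXTERNAL,cv2.CHAIN_APPROX_NONE)
    c=max(cs,key=cv2.contourArea)[:,0]
    P=plane(n,c,z,s)[:,:2]*1000
    r=cv2.minAreaRect(P.astype(np.float32));return c.mean(0),r
E
python3 - <<'E'
from h import *
D=np.load("top0.npz");p,d=D["p"],D["d"]
a=p[205:285,130:250];b=p[215:265,300:420]
cv2.imwrite("pics/crop0.png",np.vstack([cv2.resize(a,None,fx=6,fy=6,interpolation=2)[...,::-1]]))
K,R,o=cam("top")
v,u=np.mgrid[:480,:640]
X=(np.stack([(u-K[0,2])/K[0,0],(v-K[1,2])/K[1,1],np.ones_like(u)],-1)*d[...,None])@R.T+o
Z=X[...,2]
m=np.zeros_like(Z,bool);m[225:285,145:245]=1
rk=m&(Z>.03)&(Z<.06)
print("rack",rect(rk,"top",.045))
w=m&(Z>.066)&(u<193);print("wing",w.sum(),rect(w,"top",.081))
w=m&(Z>.06)&(u>193);print("knob",w.sum(),rect(w,"top",.075))
print("collarpix",np.round(Z[240:262:2,160:186:2]*1000))
g=cv2.cvtColor(p,cv2.COLOR_RGB2GRAY)
print(g[226:248,344:374:1]); print(np.round(Z[228:246:2,344:374:3]*1000))
E
```

```text
rack (array([193.76995305, 256.06103286]), ((535.5001220703125, 246.81912231445312), (152.86070251464844, 64.90274047851562), 83.1399154663086))
wing 153 (array([168.5, 250.4]), ((540.4474487304688, 286.1009216308594), (42.851009368896484, 12.520206451416016), 72.80834197998047))
knob 237 (array([210.6 , 257.24]), ((530.0513305664062, 206.9904022216797), (31.79266929626465, 30.553518295288086), 47.09160614013672))
collarpix [[43. 45. 42. 45. 47. 44. 44. 43. 45. 43. 42. 45. 44.]
 [46. 45. 45. 46. 45. 49. 51. 48. 48. 43. 44. 42. 47.]
 [47. 44. 43. 51. 52. 51. 49. 48. 49. 51. 49. 45. 45.]
 [81. 77. 79. 52. 52. 50. 48. 49. 50. 49. 52. 45. 45.]
 [75. 79. 79. 80. 82. 79. 56. 56. 54. 52. 51. 52. 43.]
 [81. 77. 80. 79. 82. 77. 80. 79. 79. 48. 51. 53. 48.]
 [44. 50. 78. 82. 81. 82. 80. 80. 80. 77. 66. 51. 46.]
 [45. 48. 52. 51. 54. 77. 80. 79. 81. 72. 63. 50. 44.]
 [44. 49. 51. 50. 50. 57. 56. 50. 80. 70. 57. 52. 45.]
 [42. 45. 50. 50. 50. 52. 51. 51. 49. 52. 51. 47. 43.]
 [43. 45. 52. 51. 47. 50. 53. 52. 53. 50. 48. 45. 40.]]
[[253 253 253 253 253 253 253 253 253 253 253 253 253 253 253 253 
[... 2462 characters left out ...]
3 253 253 253 253 253 253 253 253 253 253 253
  253 253 253 253 253 253 253 253 253 253 253 253]
 [253 253 253 253 253 253 253 253 253 253 253 253 253 253 253 253 253 253
  253 253 253 253 253 253 253 253 253 253 253 253]]
[[ 96.  96.  93.  95.  92.  93.  94.  96.  97.  93.]
 [ 97.  95.  73.  74.  88. 989.  87.  87.  94.  95.]
 [ 97.  97.  75.  74.  75.  75.  73.  74.  96.  96.]
 [ 98.  95.  73.  74.  73.  75.  76.  76.  96.  98.]
 [ 97.  95.  68.  76.  72.  73.  78.  75.  97.  96.]
 [ 95.  95.  16.  20.  22.  18.  16.  73.  95.  97.]
 [ 96.  98.  20.  22.  20.  15.  20.  70. 100.  99.]
 [ 99.  98.  97.  97.  98.  97.  96.  98.  93.  98.]
 [ 99.  96. 100. 100.  98.  96.  99.  99.  99.  97.]]
```

View pics/crop0.png

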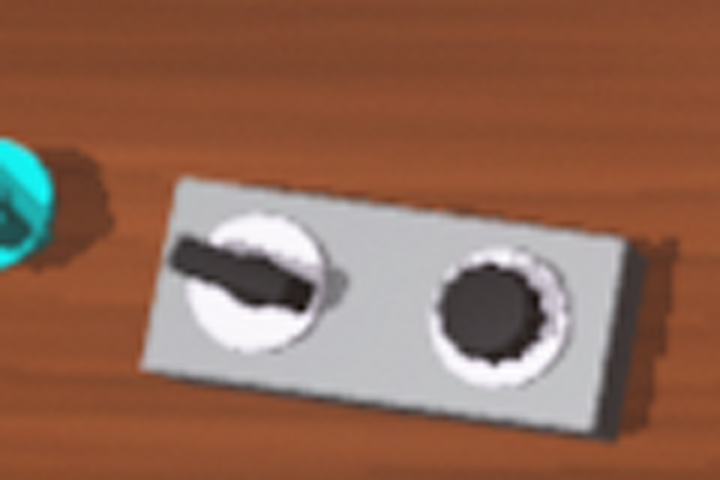

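The crop shows the wing grip cleanly: a black bar across a white collar, tilted relative to the rack, with the round knob 80 mm to its right. Next I'll get the jig geometry and the first move.

```bash
cat >> h.py <<'E'
def go(pos,yaw,s=None):
    "shift mm / turn for tool down with tool y axis at world yaw (deg)"
    s=s or get_state();R=Ro.from_rotvec(s["ee_rot"])
    best=None
    for k in(0,180):
        a=np.radians(yaw+k);y=np.array([np.cos(a),np.sin(a),0]);z=np.array([0,0,-1.])
        G=Ro.from_matrix(np.c_[np.cross(y,z),y,z]);r=(R.inv()*G).as_rotvec()
        if best is None or abs(r[2])<abs(best[1][2]): best=(k,r)
    print("shift",np.round(R.inv().apply(np.array(pos)-s["tcp_pos"])*1000,1),"turn",np.round(best[1],3),"k",best[0])
def yaw(s):
    y=Ro.from_rotvec(s["ee_rot"]).as_matrix()[:,1];return np.degrees(np.arctan2(y[1],y[0]))
E
python3 - <<'E'
from h import *
D=np.load("top0.npz");p,d=D["p"],D["d"]
K,R,o=cam("top");v,u=np.mgrid[:480,:640]
X=(np.stack([(u-K[0,2])/K[0,0],(v-K[1,2])/K[1,1],np.ones_like(u)],-1)*d[...,None])@R.T+o
Z=X[...,2]
m=np.zeros_like(Z,bool);m[130:270,295:420]=1
print("lid",rect(m&(Z>.075)&(Z<.12),"top",.093))
g=cv2.cvtColor(p,cv2.COLOR_RGB2GRAY);m[:]=0;m[224:244,340:376]=1
print("slot",rect(m&(g<251),"top",.097))
s=get_state();print("yaw",yaw(s))
go((.540,.286,.20),-17.2)
E
```

```text
lid (array([356.96412556, 194.13901345]), ((656.649169921875, -69.3291015625), (188.16653442382812, 231.6681671142578), 89.49473571777344))
slot (array([357.06896552, 234.39655172]), ((574.5670776367188, -70.03675842285156), (24.71413230895996, 33.89054870605469), 1.032387614250183))
yaw 76.54974766864409
shift [-458.6 -220.9   31. ] turn [-1.000e-03 -1.000e-03 -1.505e+00] k 180
```

Request:
apply_moves:
  series:
    - [[-42,-20,3,0,0,0.14,1],[-84,-40,6,0,0,0.28,1],[-126,-60,9,0,0,0.42,1],[-168,-80,12,0,0,0.56,1],[-210,-100,15,0,0,0.7,1]]

```text
clock: 0.6
tcp_pos: [0.3275, 0.4602, 0.2161]
ee_rot: [-1.423, -2.801, 0.0]
force: [0.5, 0.5, 0.1]
width: 0.0854
grasp_force: 0.0
```

```bash
python3 - <<'E'
from h import *
s=get_state();print(s["tcp_pos"],yaw(s),s["joint_positions"]);go((.540,.286,.20),-17.2)
E
```

```text
[0.32749587 0.4602102  0.21606643] 36.116255326521134 [-1.17079421  0.32883289  0.20198124  1.78843022 -0.07551752  1.03208652
 -0.31020329]
shift [-266.    69.    16.1] turn [-0.     0.     0.931] k 0
```

Request:
apply_moves:
  series:
    - [[-45,12,3,0,0,0.14,1],[-90,24,6,0,0,0.29,1],[-136,35,9,0,0,0.44,1],[-181,47,12,0,0,0.59,1],[-226,59,15,0,0,0.74,1]]

```text
clock: 1.1
tcp_pos: [0.5092, 0.3135, 0.2011]
ee_rot: [2.34, 2.096, -0.0]
force: [-0.4, 1.9, 0.2]
width: 0.0853
grasp_force: 0.0
```

```bash
python3 - <<'E'
from h import *
s=get_state();print(s["tcp_pos"],yaw(s),s["joint_positions"]);go((.540,.286,.20),-17.2)
E
```

```text
[0.50918677 0.31354193 0.20111928] -6.2983190928461275 [-0.9277808   0.42365785  0.42220335  1.72597251 -0.19722405  1.0341745
 -0.54720229]
shift [-24.   33.6   1.1] turn [-0.    0.    0.19] k 0
```

Request:
apply_moves:
  series:
    - [[-10,15,0,0,0,0.09,1],[-20,30,0,0,0,0.15,1],[-20,30,0,0,0,0.15,1],[-20,30,0,0,0,0.15,1]]

```text
clock: 1.5
tcp_pos: [0.5354, 0.2925, 0.2011]
ee_rot: [-2.483, -1.924, 0.001]
force: [0.1, 0.7, -1.1]
width: 0.0852
grasp_force: 0.0
```

```bash
python3 - <<'E'
from h import *
s=get_state();print(s["tcp_pos"],yaw(s),s["joint_positions"])
p,d=imaging.read_camera("wrist");cv2.imwrite("pics/w1.png",p[...,::-1]);np.savez("w1.npz",p=p,d=d)
K,R,o=cam("wrist",s);v,u=np.mgrid[:480,:640]
X=(np.stack([(u-K[0,2])/K[0,0],(v-K[1,2])/K[1,1],np.ones_like(u)],-1)*d[...,None])@R.T+o
Z=X[...,2];near=np.hypot(X[...,0]-.54,X[...,1]-.286)<.032
w=near&(Z>.068)&(Z<.095)&(d>0);print("wing",w.sum(),rect(w,"wrist",.081,s),np.median(Z[w]))
w=near&(Z>.047)&(Z<.095);print("collar",rect(w,"wrist",.051,s))
go((.540,.286,.20),-17.2)
E
```

```text
[0.53536556 0.29251559 0.20107571] -14.43772433514623 [-0.89526296  0.45106168  0.457614    1.69540648 -0.22447256  1.04786613
 -0.61640335]
wing 866 (array([332.95419847, 234.70992366]), ((541.7958984375, 287.6333312988281), (41.78257751464844, 12.101105690002441), 72.65653228759766)) 0.08047435398751548
collar (array([332.10240964, 229.1626506 ]), ((542.4268188476562, 283.0065002441406), (43.87474822998047, 50.72565460205078), 19.219743728637695))
shift [-5.5  6.5  1.1] turn [-0.001 -0.     0.049] k 0
```

View pics/w1.png

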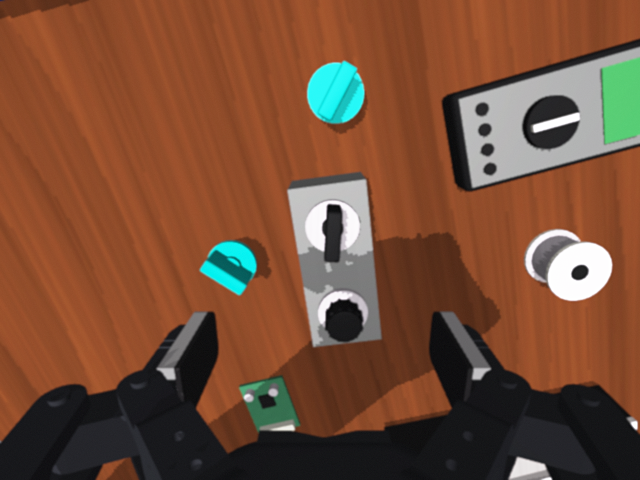

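The wrist view shows the wing at (333,235), nearly parallel to image vertical, and the fingers straddle it with clear space on both sides. I'll descend now.

Request:
apply_moves:
  series:
    - [[-4,8,30,0,0,0.05,1],[-4,8,65,0,0,0.05,1],[-4,8,100,0,0,0.05,1],[-4,8,115,0,0,0.05,1],[-4,8,115,0,0,0.05,1]]

```text
clock: 2.05
tcp_pos: [0.5412, 0.2864, 0.0849]
ee_rot: [-2.53, -1.861, 0.005]
force: [-0.2, -0.0, 0.4]
width: 0.0856
grasp_force: 0.0
```

```bash
python3 - <<'E'
from h import *
s=get_state();print(s["tcp_pos"],yaw(s));go((.5415,.287,.056),-17.3)
E
```

```text
[0.5412488  0.286367   0.08485529] -17.31808141120566
shift [ 0.7  0.1 28.9] turn [-0.002  0.002 -0.   ] k 0
```

Request:
apply_moves:
  series:
    - [[0,0,20,0,0,0,1],[0,0,29,0,0,0,1],[0,0,29,0,0,0,0],[0,0,29,0,0,0,0],[0,0,29,0,0,0,0]]

```text
clock: 2.55
tcp_pos: [0.543, 0.2864, 0.0584]
ee_rot: [2.532, 1.86, 0.002]
force: [-0.8, -0.7, 0.0]
width: 0.044
grasp_force: 0.0
```

Request:
apply_moves:
  series:
    - [[0,0,0,0,0,0,0],[0,0,0,0,0,0,0],[0,0,0,0,0,0,0],[0,0,0,0,0,0,0]]

```text
clock: 2.95
tcp_pos: [0.5428, 0.2862, 0.0579]
ee_rot: [-2.532, -1.859, -0.001]
force: [-1.9, -0.7, 6.3]
width: 0.0108
grasp_force: 59.1
```

Request:
apply_moves:
  series:
    - [[0,0,-15,0,0,0,0],[0,0,-45,0,0,0,0],[0,0,-85,0,0,0,0],[0,0,-125,0,0,0,0],[0,0,-140,0,0,0,0]]

```text
clock: 3.45
tcp_pos: [0.5438, 0.2863, 0.2022]
ee_rot: [2.532, 1.859, 0.008]
force: [0.7, 0.4, -2.3]
width: 0.0105
grasp_force: 58.6
```

```bash
python3 - <<'E'
from h import *
s=get_state();print(s["tcp_pos"],yaw(s),s["force"],s["width"]);go((.575,-.145,.2),0)
E
```

```text
[0.54384472 0.28633211 0.20218827] -17.44307887564434 [ 0.74110243  0.36103957 -2.29473589] 0.010470391219954507
shift [-402.2  159.     1.1] turn [ 0.004 -0.003 -0.304] k 0
```

Request:
apply_moves:
  series:
    - [[-40,16,0,0,0,-0.03,0],[-84,33,0,0,0,-0.07,0],[-128,51,0,0,0,-0.11,0],[-172,68,0,0,0,-0.15,0],[-216,86,0,0,0,-0.19,0]]

```text
clock: 3.95
tcp_pos: [0.5595, 0.0524, 0.1978]
ee_rot: [-2.342, -2.093, -0.0]
force: [0.4, 0.1, -1.0]
width: 0.0108
grasp_force: 58.6
```

```bash
python3 - <<'E'
from h import *
s=get_state();print(s["tcp_pos"],yaw(s),s["force"],s["width"]);go((.575,-.145,.2),0)
E
```

```text
[0.55953531 0.05239552 0.1977806 ] -6.4261462873426645 [ 0.35295206  0.14108555 -0.97633945] 0.01081209702092726
shift [-194.4   37.5   -2.2] turn [ 0.    -0.    -0.112] k 0
```

Request:
apply_moves:
  series:
    - [[-45,8,0,0,0,-0.03,0],[-90,16,0,0,0,-0.06,0],[-135,24,0,0,0,-0.1,0],[-180,32,0,0,0,-0.11,0],[-186,34,0,0,0,-0.11,0]]

```text
clock: 4.45
tcp_pos: [0.5715, -0.1408, 0.198]
ee_rot: [2.232, 2.208, -0.002]
force: [0.4, 0.7, -1.1]
width: 0.0106
grasp_force: 58.7
```

Request:
apply_moves:
  series:
    - [[0,0,0,0,0,0,0],[0,0,0,0,0,0,0]]

```text
clock: 4.65
tcp_pos: [0.5726, -0.1333, 0.1973]
ee_rot: [-2.224, -2.217, -0.0]
force: [-0.3, 0.8, -1.4]
width: 0.0107
grasp_force: 58.7
```

```bash
python3 - <<'E'
from h import *
s=get_state();print(s["tcp_pos"],yaw(s))
p,d=imaging.read_camera("wrist");cv2.imwrite("pics/w2.png",p[...,::-1]);np.savez("w2.npz",p=p,d=d,r=s["ee_rot"],t=s["tcp_pos"])
K,R,o=cam("wrist",s);print(o,K@R.T@(np.array([.5746,-.07,.098])-o))
go((.575,-.145,.2),0)
E
```

```text
[ 0.57255711 -0.13325761  0.19730525] -0.18052376111662627
[ 0.57310077 -0.05317855  0.33967705] [76.5244014  34.05754536  0.23460594]
shift [-12.2   2.4  -2.7] turn [-0.    -0.001 -0.002] k 0
```

View pics/w2.png

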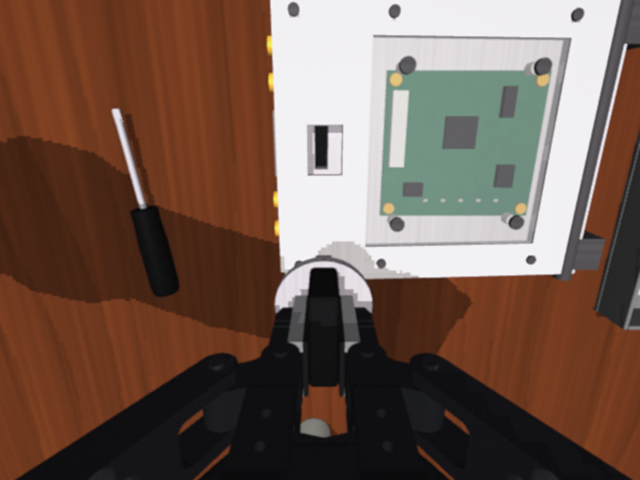

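The wrist view shows the frame slot at (325,150), and inside it the whole keeper slot is visible as a dark bar at (321,148), so the keeper offset can be measured directly.

```bash
python3 - <<'E'
from h import *
D=np.load("w2.npz");p,d=D["p"],D["d"];s=dict(ee_rot=D["r"],tcp_pos=D["t"])
g=cv2.cvtColor(p,cv2.COLOR_RGB2GRAY);sub=np.zeros(g.shape,bool);sub[115:185,298:352]=1
print("slot",rect(sub&(g<240),"wrist",.098,s)); print("keeper",rect(sub&(g<100),"wrist",.076,s))
print(g[150,300:350]);print(g[118:182,321])
K,R,o=cam("wrist",s);v,u=np.mgrid[:480,:640]
X=(np.stack([(u-K[0,2])/K[0,0],(v-K[1,2])/K[1,1],np.ones_like(u)],-1)*d[...,None])@R.T+o
Z=X[...,2]
print("lid z around",np.median(Z[130:170,290:303]),np.median(Z[130:170,350:362]),"keeper z",np.median(Z[130:165,332:338]))
lm=(Z>.08)&(Z<.112)&(u>250)&(u<620)&(v<285)
# board window edge / slot long edges for yaw
e=[]
for r in range(130,170):
    row=g[r,298:352].astype(float); gr=np.diff(row); e.append((298+np.argmin(gr[:16])+1,r))
P=plane("wrist",e,.098,s)[:,:2];q=np.polyfit(P[:,1],P[:,0],1);print("slot left edge dx/dy",q, P[:,0].mean())
cm=(Z>.10)&(np.hypot(X[...,0]-s["tcp_pos"][0],X[...,1]-s["tcp_pos"][1])<.035)&(v<330)&(g>150)
for z in (.19,.194):print("collar",rect(cm,"wrist",z,s))
print("collarZ",np.median(Z[cm]))
bm=(g<70)&(u>300)&(u<345)&(v>262)&(v<395);ys,xs=np.nonzero((g<60)&(u>300)&(u<345)&(v>268)&(v<385))
print("wing z",np.median(Z[275:300,315:335]))
E
```

```text
slot (array([324.57627119, 149.45762712]), ((573.4777221679688, -73.02975463867188), (32.82957077026367, 24.353940963745117), 89.78807067871094))
keeper (array([320.69230769, 146.10576923]), ((571.1026000976562, -72.64356231689453), (27.618255615234375, 8.20714282989502), 89.38136291503906))
[242 242 242 242 243 242 233 191 167 166 166 169 192 213 180  98  29  22
  25  25  28  25  26  26  25  25  53 127 201 232 232 232 232 231 231 233
 233 235 235 233 224 191 188 233 243 243 242 242 242 242]
[242 242 242 243 244 242 208 132  60  28  25  26  28  28  27  28  28  26
  27  26  27  28  26  26  26  26  26  27  26  26  26  26  25  27  26  26
  25  25  26  25  26  26  27  26  26  24  23  34  60  84 118 177 223 233
 233 219 174 186 235 243 243 242 242 242]
lid z around 0.09866643315778156 0.09622716881849294 keeper z 0.07575510487699363
slot left edge dx/dy [0.18911068 0.57726967] 0.5635213258378421
collar (array([323.78321678, 283.07692308]), ((572.4993896484375, -124.05347442626953), (23.382434844970703, 43.28566360473633), 89.82117462158203))
collar (array([323.78321678, 283.07692308]), ((572.5154418945312, -122.15941619873047), (22.75755500793457, 42.12892150878906), 89.82117462158203))
collarZ 0.1901267229436374
wing z 0.21189683734646636
```

```bash
python3 - <<'E'
from h import *
D=np.load("w2.npz");p,d=D["p"],D["d"];s=dict(ee_rot=D["r"],tcp_pos=D["t"])
g=cv2.cvtColor(p,cv2.COLOR_RGB2GRAY)
print(g[254:275,323]);print(g[272,300:350]);print(g[254:275,345])
K,R,o=cam("wrist",s)
for v in (264,266,268):print(v,plane("wrist",[323,v],.2207,s),plane("wrist",[323,v-7],.190,s))
print([ (K@R.T@(q-o))[:2]/(R.T@(q-o))[2] for q in [np.array([.5726,-.1133,.2207]),np.array([.5726,-.1113,.190])]])
go((.571,-.072,.150),-.2)
E
```

```text
[176 125  88  86  81  76 107 173 214 225 226 227 210 138  52  10  10  11
   9  11  12]
[229 227 224 223 223 224 224 225 215 172  89  22   6   8  13  11  10   9
  10  11  12  11  13   9   9  12  11   9   7  12  10  10  11   9   7  14
  55 116 169 196 214 220 220 220 221 224 225 228 228 228]
[194 194 195 194 194 193 183 146 104  83  90 136 193 220 226 225 224 224
 224 225 225]
264 [[ 0.57268822 -0.10133729  0.2207    ]] [[ 0.57259472 -0.1105068   0.19      ]]
266 [[ 0.57268526 -0.10208313  0.2207    ]] [[ 0.57259103 -0.11143313  0.19      ]]
268 [[ 0.57268228 -0.10283171  0.2207    ]] [[ 0.57258734 -0.11236285  0.19      ]]
[array([322.88573781, 295.21684757]), array([323.01949199, 258.71295783])]
shift [60.8 -1.8 47.4] turn [-0.    -0.001  0.001] k 0
```

Request:
apply_moves:
  series:
    - [[25,-1,0,0,0,0,0],[50,-1.5,0,0,0,0,0],[61.5,-1.5,15,0,0,0,0],[61.5,-1.5,40,0,0,0,0],[61.5,-1.5,47,0,0,0,0]]

```text
clock: 5.2
tcp_pos: [0.5703, -0.0707, 0.1485]
ee_rot: [-2.221, -2.219, 0.003]
force: [-0.4, -0.3, -1.6]
width: 0.0109
grasp_force: 58.6
```

Request:
apply_moves:
  series:
    - [[0,0,0,0,0,0,0],[0,0,0,0,0,0,0],[0,0,0,0,0,0,0]]

```text
clock: 5.5
tcp_pos: [0.5718, -0.0731, 0.1514]
ee_rot: [2.225, 2.216, 0.001]
force: [0.4, 0.6, -1.9]
width: 0.0106
grasp_force: 58.6
```

```bash
python3 - <<'E'
from h import *
s=get_state();print(s["tcp_pos"],yaw(s),s["force"])
p,d=imaging.read_camera("scene");cv2.imwrite("pics/s2.png",cv2.resize(p[170:310,220:380],None,fx=4,fy=4,interpolation=2)[...,::-1])
go((.5711,-.0717,.150),-.2)
E
```

```text
[ 0.57181326 -0.07308812  0.15135499] -0.24134289603843256 [ 0.42856917  0.58226168 -1.91753926]
shift [ 1.4 -0.7  1.2] turn [ 0.001 -0.    -0.001] k 0
```

Request:
apply_moves:
  series:
    - [[0,0,8,0,0,0,0],[0,0,16,0,0,0,0],[0,0,24,0,0,0,0],[0,0,28,0,0,0,0],[0,0,28,0,0,0,0]]

```text
clock: 6.05
tcp_pos: [0.5709, -0.073, 0.1215]
ee_rot: [-2.226, -2.216, 0.002]
force: [1.0, -0.1, -2.4]
width: 0.0111
grasp_force: 58.6
```

Request:
apply_moves:
  series:
    - [[0,0,2,0,0,0,0],[0,0,4,0,0,0,0],[0,0,6,0,0,0,0],[0,0,8,0,0,0,0],[0,0,8,0,0,0,0]]

```text
clock: 6.55
tcp_pos: [0.5712, -0.0729, 0.1141]
ee_rot: [-2.226, -2.217, 0.0]
force: [0.3, -0.3, -1.7]
width: 0.0108
grasp_force: 58.6
```

Request:
apply_moves:
  series:
    - [[0,0,1,0,0,0,0],[0,0,2,0,0,0,0],[0,0,3,0,0,0,0],[0,0,3,0,0,0,0]]

```text
clock: 6.95
tcp_pos: [0.5713, -0.073, 0.1113]
ee_rot: [2.226, 2.217, -0.0]
force: [-1.1, -0.0, -1.4]
width: 0.011
grasp_force: 58.8
```

Request:
apply_moves:
  series:
    - [[0,0,1,0,0,0,0],[0,0,2,0,0,0,0],[0,0,2,0,0,0,0]]

```text
clock: 7.25
tcp_pos: [0.5713, -0.073, 0.1093]
ee_rot: [2.226, 2.217, -0.0]
force: [-0.5, 0.1, 1.1]
width: 0.0112
grasp_force: 59.0
```

Request:
apply_moves:
  series:
    - [[0,0,1,0,0,0,0],[0,0,2,0,0,0,0],[0,0,3,0,0,0,0],[0,0,4,0,0,0,0],[0,0,4,0,0,0,0]]

```text
clock: 7.75
tcp_pos: [0.5712, -0.0729, 0.1052]
ee_rot: [-2.226, -2.217, 0.0]
force: [-3.2, 0.5, 5.7]
width: 0.0105
grasp_force: 59.5
```

Request:
apply_moves:
  series:
    - [[0,0,1,0,0,0,0],[0,0,2,0,0,0,0],[0,0,3,0,0,0,0],[0,0,3,0,0,0,0]]

```text
clock: 8.15
tcp_pos: [0.5713, -0.073, 0.1023]
ee_rot: [-2.226, -2.217, 0.0]
force: [-4.2, -0.6, 7.3]
width: 0.0106
grasp_force: 59.9
```

Request:
apply_moves:
  series:
    - [[0,0,1,0,0,0,0],[0,0,2,0,0,0,0],[0,0,2.5,0,0,0,0],[0,0,2.5,0,0,0,0]]

```text
clock: 8.55
tcp_pos: [0.5712, -0.073, 0.0999]
ee_rot: [-2.226, -2.217, 0.0]
force: [-6.0, -0.1, 9.2]
width: 0.0109
grasp_force: 60.2
```

Request:
apply_moves:
  series:
    - [[0,0,0.5,0,0,0,0],[0,0,1,0,0,0,0],[0,0,1,0,0,0,0]]

```text
clock: 8.85
tcp_pos: [0.5712, -0.073, 0.099]
ee_rot: [-2.226, -2.217, 0.0]
force: [-6.1, -0.3, 11.2]
width: 0.0109
grasp_force: 60.6
```

Request:
apply_moves:
  series:
    - [[0,0,0.4,0,0,0,0],[0,0,0.8,0,0,0,0],[0,0,0.8,0,0,0,0]]

```text
clock: 9.15
tcp_pos: [0.5712, -0.073, 0.0988]
ee_rot: [-2.226, -2.217, -0.0]
force: [-11.1, 1.1, 21.1]
width: 0.0107
grasp_force: 62.1
```

Request:
apply_moves:
  series:
    - [[0,0,-0.8,0,0,0,0],[0,0,-0.8,0,0,0.1,0],[0,0,-0.8,0,0,0.2,0],[0,0,-0.8,0,0,0.3,0],[0,0,-0.8,0,0,0.3,0]]

```text
clock: 9.65
tcp_pos: [0.572, -0.0732, 0.0994]
ee_rot: [2.535, 1.854, 0.001]
force: [-1.8, -2.0, 10.3]
width: 0.0111
grasp_force: 60.4
```

```bash
python3 - <<'E'
from h import *
s=get_state();print(s["tcp_pos"],yaw(s),s["force"],s["wrist_torque"],s["joint_positions"])
E
```

```text
[ 0.57203236 -0.07318681  0.09936625] -17.643196819044967 [-1.84176947 -1.95368163 10.27589116] [-0.18911108  0.53067503 -0.08907239] [-0.34143818  0.5465857   0.54053189  1.85903973 -0.36865429  0.83474919
  0.07771908]
```

Request:
apply_moves:
  series:
    - [[0,0,0,0,0,0.12,0],[0,0,0,0,0,0.24,0],[0,0,0,0,0,0.36,0],[0,0,0,0,0,0.48,0],[0,0,0,0,0,0.6,0]]

```text
clock: 10.15
tcp_pos: [0.572, -0.0729, 0.0994]
ee_rot: [2.97, 1.021, 0.002]
force: [-2.0, 0.9, 9.8]
width: 0.011
grasp_force: 60.3
```

Request:
apply_moves:
  series:
    - [[0,0,0,0,0,0.12,0],[0,0,0,0,0,0.24,0],[0,0,0,0,0,0.36,0],[0,0,0,0,0,0.46,0],[0,0,0,0,0,0.46,0]]

```text
clock: 10.65
tcp_pos: [0.572, -0.0728, 0.0992]
ee_rot: [3.125, 0.319, 0.002]
force: [-2.3, 0.3, 10.6]
width: 0.0105
grasp_force: 60.5
```

```bash
python3 - <<'E'
from h import *
s=get_state();print(s["tcp_pos"],yaw(s),s["force"],s["wrist_torque"])
E
```

```text
[ 0.57199484 -0.07284573  0.09923603] -78.35124734327768 [-2.29668405  0.34942077 10.64446034] [ 0.20467058  0.59297817 -0.06897626]
```

Request:
apply_moves:
  series:
    - [[0,0,0,0,0,0.08,0],[0,0,0,0,0,0.16,0],[0,0,0,0,0,0.2,0],[0,0,0,0,0,0.2,0]]

```text
clock: 11.05
tcp_pos: [0.572, -0.0729, 0.0993]
ee_rot: [3.141, 0.009, 0.002]
force: [-2.3, 0.6, 11.1]
width: 0.0105
grasp_force: 60.5
```

```bash
python3 - <<'E'
from h import *
s=get_state();print(s["tcp_pos"],yaw(s),s["force"],s["wrist_torque"])
E
```

```text
[ 0.5719857  -0.07289246  0.09925975] -89.6842459871724 [-2.26154196  0.6102161  11.14834922] [ 0.26320589  0.55339748 -0.12341706]
```

Request:
apply_moves:
  series:
    - [[0,0,-1,0,0,0,0],[0,0,-2,0,0,0,0],[0,0,-3,0,0,0,0],[0,0,-4,0,0,0,0],[0,0,-4,0,0,0,0]]

```text
clock: 11.55
tcp_pos: [0.572, -0.0729, 0.1032]
ee_rot: [3.141, 0.011, 0.002]
force: [2.1, 1.2, 6.8]
width: 0.0108
grasp_force: 59.7
```

```bash
python3 - <<'E'
from h import *
s=get_state();print(s["tcp_pos"],yaw(s),s["force"],s["wrist_torque"])
E
```

```text
[ 0.57204202 -0.07288953  0.10323069] -89.59401962658475 [2.11045664 1.21613872 6.80381953] [ 0.17203084 -0.06042974  0.00371662]
```

Request:
apply_moves:
  series:
    - [[0,0,-0.4,0,0,0,0],[0,0,-0.4,0,0,0,0.5],[0,0,-0.4,0,0,0,0.5],[0,0,-0.4,0,0,0,0.5],[0,0,-0.4,0,0,0,0.5]]

```text
clock: 12.05
tcp_pos: [0.5712, -0.0729, 0.1031]
ee_rot: [3.141, 0.011, -0.001]
force: [0.0, -0.1, 0.1]
width: 0.0429
grasp_force: 0.0
```

Request:
apply_moves:
  series:
    - [[0,0,-15,0,0,0,0.6],[0,0,-40,0,0,0,0.6],[0,0,-75,0,0,0,0.6],[0,0,-110,0,0,0,0.6],[0,0,-110,0,0,0,0.6]]

```text
clock: 12.55
tcp_pos: [0.573, -0.0738, 0.2183]
ee_rot: [3.142, 0.01, 0.009]
force: [-0.2, -0.5, -1.6]
width: 0.0513
grasp_force: 0.0
```

```bash
python3 - <<'E'
from h import *
s=get_state();print(s["tcp_pos"],yaw(s),s["force"],s["width"])
p,d=imaging.read_camera("wrist");cv2.imwrite("pics/w3.png",p[...,::-1])
K,R,o=cam("wrist",s);v,u=np.mgrid[:480,:640]
X=(np.stack([(u-K[0,2])/K[0,0],(v-K[1,2])/K[1,1],np.ones_like(u)],-1)*d[...,None])@R.T+o
Z=X[...,2];w=(np.hypot(X[...,0]-.572,X[...,1]+.073)<.03)&(Z>.109)&(Z<.14)&(d>0)
print("wing",w.sum(),rect(w,"wrist",.127,s),np.percentile(Z[w],[10,50,90]))
E
```

```text
[ 0.57296841 -0.07379079  0.21825956] -89.63930917550111 [-0.21387966 -0.47124228 -1.5567533 ] 0.051343769303883416
wing 1062 (array([322.10810811, 241.98648649]), ((575.7523803710938, -74.1408920288086), (42.7932243347168, 11.800802230834961), 0.6979947686195374)) [0.12448172 0.1262962  0.12733028]
```

View pics/w3.png

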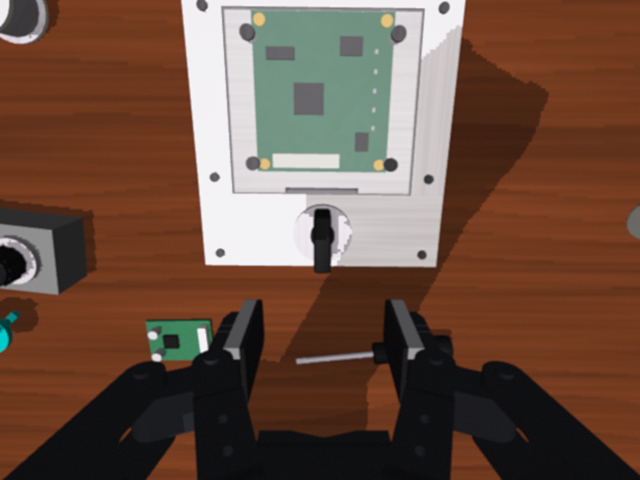

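The wrist view shows the wing lying along the fixture's x axis at (322,240) and the gripper clear of it. The wing top is at about 127 mm, so the pin origin is at about 64.5 mm, which means the pin is seated.

```bash
python3 -c "
from bench import bot;print(bot.sign_off())"
```

```text
the job is handed in; nothing more can be done
None
```

I handed the job in with the lock pin turned a quarter turn clockwise, seated and let go. Its origin is about 64.5 mm above the fixture's underside, inside the 62.5 to 67 mm band. The pressing force peaked at about 23 N and the run took about 12.6 s. The sign-off returned no verdict.

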